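# Find the blind bush with the gauge pin and draw it out

### The arm

A 7-joint arm with a two-finger parallel gripper is mounted at the origin on a cart in front of the work surface, level with it; the furniture and walls round the work are solid. World frame = base frame: x ahead of the robot, y to its left, z up, the work surface at z = 0. Lengths are in m, angles in rad, forces in N, time in s.
With the tool pointing down it reaches from about 0.4 to 0.85 m from the base axis. Payload 10.4 kg.
Tool frame: the origin (TCP) lies midway between the tips of the shut fingers; the grasp point (between the pads) lies 19 mm behind it; z points along the fingers, y is the line along which they close (so a half turn about z gives the same grasp; the last joint's range is limited). The gripper opens to 87 mm and grips with 3 to 60 N. Pads are 19 mm wide; open, the fingers measure 117 mm over their backs; the gripper's body (75 mm by 190 mm) begins 51 mm behind the grasp point.
Start: joints at [-1.186, 0.332, -0.065, 1.46, 0.022, 1.35, -0.088], TCP at [0.248, 0.574, 0.223] pointing down, gripper open.
Joint ranges: [-2.6, 2.6], [-0.5, 2.12], [-1.47, 1.34], [0.16, 2.42], [-1.27, 4.41], [0.06, 2.06], [-2.6, 2.6]. Speed limits (rad/s): [2.22, 2.22, 2.79, 2.79, 3.14, 3.14, 3.14].

### API

Orientations are given as a unit quaternion [x, y, z, w].
In Python, from bench import r gives the robot as it stands.
- The arm moves only by the tool apply_moves, never from a script. Its argument "steps" is a list of rows, each a list of 7 numbers: the turn, a rotation vector about the tool's x, y, z in rad, then the shift along the tool's x, y, z in mm, then the opening, from -1 (shut) to 1 (fully open). In form: [[ax, ay, az, x, y, z, claw], ...]. A call has 1 to 20 rows; each row is the pose to reach, as a shift and turn from the pose commanded when the call began, along the tool's axes at that moment; what a row does not reach only later rows make up. A row lasts 1/12 s, in which the tool goes at most 41.7 mm and 7.16 degrees, less where a joint would pass 70% of its speed; a pose out of reach is approached as far as the arm can. A call with a gripper value outside its range is refused whole. The fingers move at their own pace and stop on an object; "force" is the grip in N (left out, the last holds). Time passes only in rows, so rows that repeat a pose let the fingers close. It gives the time, the measured TCP pose, the force, the opening and the grip force at its end, in the units of the state.
- r.read_state(): the state, without advancing time (a new reading comes with each control period).
- r.camera(name): name is "side" or "top" or "wrist"; returns a dict with "pixels" (480x640x3 uint8, red, green, blue), "z_map" (480x640 float32, m along the optical axis (not along the pixel's ray), 0 where there is no reading), "fovy" (degrees; the focal length in pixels is half the picture's height over the tangent of half this angle, whatever the lens; pixels are square), "cx", "cy" (the principal point, pixels), "position" and "orientation" of the camera in the world. Camera axes: x right, y down, z forward; pixel columns grow to the right and rows downward; lengths in m; the calibration is good to about 2 mm. A picture is of the moment at which its call begins.
- r.close_job(): hands the job in; it is judged then, once.
The state is a dict: "time": time; "joint_positions": joint angles; "joint_vel": joint speeds; "joint_torque": joint torques, N m; "ee_pos": TCP position; "eef_rot": TCP orientation; "ft_force": force on the tool from outside, world axes, zero at the start; "torque": the same for the moment, N m; "width": finger opening in m; "grip_force": force on a finger pad.
Only numpy, scipy, OpenCV 4.12 (cv2) and the standard library are available. Lean on these libraries where they do the work, as an engineer would, in place of code of your own. Each camera call takes 0.05 s, during which the arm holds its last target. There are 200 camera calls.

### The job

One of the four freshly cast bushes on the plaster bat has a blind bore. Before moving any bush, take the gauge pin from its block and dip it gently into the bores to find the one that stops short; slide that bush across onto the plywood scrap board, wholly on it and upright, and leave the pin standing in its bore to flag it. The clay is unfired: do not lift, tip or pinch a bush, and leave the sound ones where they stand.

Things in the scene. Friction and masses are not known exactly. Their poses are not given: they have to be found in the camera images.
- plaster_bat: fixed white plaster slab (bat) on the table, 100 x 300 x 18 mm, its long side along its own y; the four bushes stand in a row along its middle. Origin: centre of its underside, on the table; its top is 18 mm higher. x points to its far side, away from the robot; the scrap board butts against its near (-x) side.
- scrap_board: fixed plywood board, 110 x 276 x 18 mm (x, y, z), its top level with the plaster bat's, so that things slide from one to the other without a step (joint 1 mm wide); same heading as the bat. Empty at the start. Origin: centre of its underside.
- pin_block: fixed wooden block, 56 x 56 x 42 mm, standing on the table just behind the far (+x) side of the bat, left of its middle; one vertical hole 13 mm across and 34 mm deep in the middle of its top (hole floor 8 mm above the table). Origin: centre of its underside.
- probe_pin: loose gauge pin, 136 mm long, 70 g, standing upright in the block: the lower 70 mm is a steel pin 8 mm across (the top 10 mm of it in a collar up to 16 mm across), the upper 66 mm a hexagonal aluminium handle, 16 mm across flats, with one pair of flats facing along its own x. Origin: centre of the lower tip; z runs up to the handle.
- pin_tip (a point): the lower tip of the gauge pin (same point as its origin).
- bush_a: one of four loose, unfired off-white clay bushes in a row on the bat, about 72 mm apart, alike outside: flange 64 mm across and 9 mm thick at the foot, body 44 mm across, 38 mm high in all, about 130 g; a vertical bore 13 mm across opens in the middle of the top. Sound: bored through to the board, 38 mm deep. Blind: the bore ends on a clay floor 29 mm below the top (9 mm above the underside). Origin: centre of the underside, z up.
- bush_b: another of the four bushes, of the same size and origin as bush_a. Exactly one of the four is blind; which one is not told, the outside does not show it, and their order in the row changes.
- bush_c: another of the four bushes, of the same size and origin as bush_a; sound or blind, not told.
- bush_d: another of the four bushes, of the same size and origin as bush_a; sound or blind, not told.

How it is judged:
By the outcome, as a careful person would: the job done as asked, in the order asked, and still so for the second after the job is handed in, with the robot touching nothing.
It also fails if it takes over 58 s, if anything falls off the work surface, if the arm or the gripper's body presses on something with over 40 N, if the wrist force passes 120 N, or if a joint passes its speed limit or range.

## Working session

There is one attempt and no reset: what is moved stays moved. The work goes in short steps, Python scripts to look and compute and a tool call to move; the robot and the scene stay as the last step left them, time stands still between calls to the robot, and variables do not carry over. Pictures are saved under pics/ and viewed, at most 10 in all, crops included, and the job is handed in when it is done.

Besides the shell and the picture viewer there is one more tool, called after "Request:" as name(argument=value, ...) on one line, values as JSON. apply_moves: Moves the arm, as the interface text tells. Its arguments: {"type":"object","properties":{"steps":{"type":"array","items":{"type":"array","items":{"type":"number"}}},"force":{"type":"number"}},"required":["steps"]}

```bash
mkdir -p pics; cat > h.py <<'E'
import numpy as np, cv2
from scipy.spatial.transform import Rotation as R
from bench import r
def cloud(c):
    f=240/np.tan(np.radians(c["fovy"])/2); v,u=np.mgrid[:480,:640]
    z=c["z_map"]; p=np.stack([(u-c["cx"])/f*z,(v-c["cy"])/f*z,z],-1)
    return R.from_quat(c["orientation"]).apply(p.reshape(-1,3)).reshape(480,640,3)+np.array(c["position"])
def shot(n,f):
    c=r.camera(n); cv2.imwrite("pics/"+f,c["pixels"][:,:,::-1]); return c,cloud(c)
E
python3 - <<'E'
from h import *
s=r.read_state()
for k in ("time","ee_pos","eef_rot","width"): print(k,s[k])
for n in("top","side"):
    c,P=shot(n,n+"0.png"); np.save(n+"0.npy",P); print(n,c["position"],c["orientation"],c["fovy"])
a,b=[cv2.imread(f"pics/{n}0.png") for n in("top","side")]
cv2.imwrite("pics/both.png",np.hstack([cv2.resize(a,(800,600))]))
E
```

```text
time 0.0
ee_pos [0.24771011 0.57339592 0.2217684 ]
eef_rot [ 2.02454139e-01  9.79291497e-01 -6.87643302e-04 -1.08929529e-04]
width 0.08690480545532595
top [ 0.46101177 -0.30906145  0.91419396] [-0.7001823   0.71341905 -0.01560011  0.02312231] 52.82837523027107
side [ 0.38125375 -1.00696709  0.47945577] [ 0.86659857 -0.0591597   0.04704368 -0.49324836] 43.96179371013969
```

View pics/top0.png

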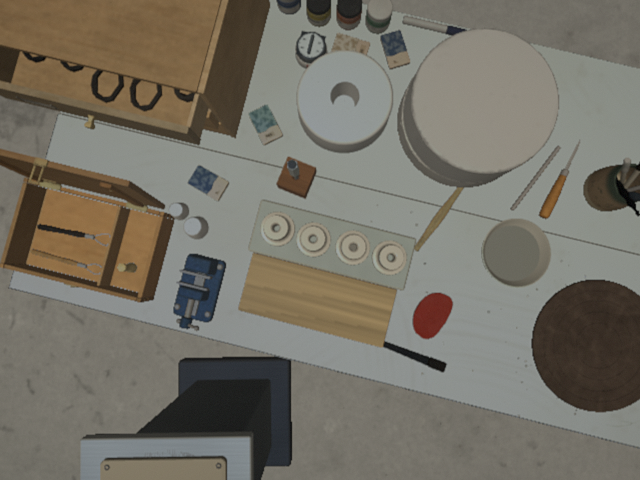

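View pics/side0.png

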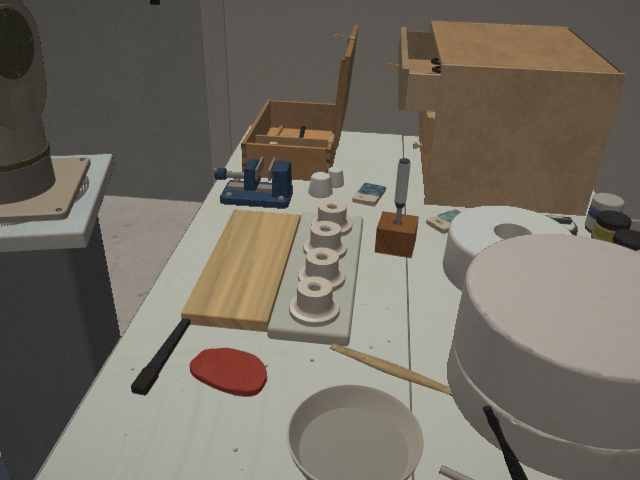

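The pictures show the four bushes at top-view pixels (277,229), (313,239), (352,248) and (390,257). The board lies below them, the block is at (296,177) and the pin handle's top is at about (291,161).

```bash
python3 - <<'E'
from h import *
P=np.load("top0.npy"); img=cv2.imread("pics/top0.png")
v,u=np.mgrid[:480,:640]
for (a,b) in [(277,229),(313,239),(352,248),(390,257)]:
    m=(np.hypot(u-a,v-b)<22); q=P[m]
    t=q[(q[:,2]>.048)&(q[:,2]<.064)]; 
    (c,rad)=cv2.minEnclosingCircle(t[:,:2].astype(np.float32)*1000)
    fl=q[(q[:,2]>.022)&(q[:,2]<.034)]
    (c2,rad2)=cv2.minEnclosingCircle(fl[:,:2].astype(np.float32)*1000)
    print("bush",np.round(c,1),round(rad,1),"z",np.median(t[:,2]).round(4),len(t),"flange",np.round(c2,1),round(rad2,1),np.median(fl[:,2]).round(4))
m=(np.hypot(u-296,v-172)<32); q=P[m]
b=q[(q[:,2]>.036)&(q[:,2]<.048)]; print("block",cv2.minAreaRect(b[:,:2].astype(np.float32)*1000),np.median(b[:,2]))
h=q[(q[:,2]>.085)&(q[:,2]<.17)]; print("handle",len(h),h[:,2].max())
for z in np.arange(.08,.16,.01):
    k=h[(h[:,2]>z)&(h[:,2]<=z+.01)]
    if len(k): print(z.round(2),len(k),k.mean(0).round(4),k[:,:2].min(0).round(4),k[:,:2].max(0).round(4))
# bat & board by colour region
w=(np.abs(P[...,2]-.018)<.005)
n,l,st,ce=cv2.connectedComponentsWithStats(w.astype(np.uint8))
hsv=cv2.cvtColor(img,cv2.COLOR_BGR2HSV)
reg=(u>225)&(u<425)&(v>190)&(v<355)&w
wood=reg&(hsv[...,1]>70); wh=reg&(hsv[...,1]<=70)
for nm,mm in(("wood",wood),("bat",wh)):
    mm=cv2.morphologyEx(mm.astype(np.uint8),cv2.MORPH_OPEN,np.ones((5,5)))>0
    print(nm,cv2.minAreaRect(P[mm][:,:2].astype(np.float32)*1000),np.median(P[mm][:,2]))
S=np.load("side0.npy"); q=S[150:215,385:420].reshape(-1,3)
for z in np.arange(.06,.15,.01):
    k=q[(q[:,2]>z)&(q[:,2]<=z+.01)&(q[:,0]<.7)]
    if len(k): print("side",z.round(2),len(k),np.median(k,0).round(4),k[:,:2].min(0).round(4),k[:,:2].max(0).round(4))
E
```

```text
bush [ 530.7 -215.9] 22.1 z 0.0556 433 flange [ 524.6 -217.8] 37.4 0.0265
bush [ 509.3 -281.8] 21.7 z 0.0556 431 flange [ 512.1 -281.4] 39.3 0.0266
bush [ 493.1 -353.9] 22.0 z 0.0556 442 flange [ 487.7 -354.2] 38.2 0.0268
bush [ 473.2 -420.7] 22.1 z 0.0557 440 flange [ 472.7 -421.9] 33.4 0.0267
block ((625.0890502929688, -252.52333068847656), (56.15623092651367, 56.60466003417969), 66.84456634521484) 0.0416204001612665
handle 156 0.1464785787334979
0.08 5 [ 0.6186 -0.2543  0.0868] [ 0.6162 -0.2601] [ 0.621  -0.2476]
0.09 16 [ 0.6205 -0.2551  0.0944] [ 0.6162 -0.2607] [ 0.6295 -0.2451]
0.1 9 [ 0.6188 -0.253   0.1032] [ 0.6171 -0.2592] [ 0.6203 -0.2459]
0.11 14 [ 0.619  -0.2537  0.1148] [ 0.6155 -0.2603] [ 0.629  -0.2446]
0.12 14 [ 0.6199 -0.2561  0.1239] [ 0.6163 -0.2606] [ 0.6263 -0.2456]
0.13 23 [ 0.6216 -0.2523  0.1365] [ 0.616  -0.2601] [ 0.6318 -0.2452]
0.14 75 [ 0.6246 -0.253   0.143 ] [ 0.6163 -0.2601] [ 0.6343 -0.2458]
wood ((398.6097412109375, -287.4317932128906), (274.67254638671875, 108.2541732788086), 74.49507904052734) 0.01797464122663922
bat ((499.703125, -315.92071533203125), (299.8913269042969, 99.87852478027344), 74.5445785522461) 0.017626421277335935
side 0.06 30 [ 0.6276 -0.258   0.0651] [ 0.6237 -0.2606] [ 0.634  -0.2545]
side 0.07 52 [ 0.6267 -0.2604  0.0756] [ 0.6195 -0.265 ] [ 0.6384 -0.2528]
side 0.08 73 [ 0.6259 -0.261   0.0851] [ 0.6199 -0.2649] [ 0.6377 -0.2542]
side 0.09 73 [ 0.6262 -0.2613  0.0953] [ 0.6189 -0.2655] [ 0.6378 -0.2535]
side 0.1 73 [ 0.6259 -0.2612  0.1049] [ 0.6197 -0.2646] [ 0.6368 -0.2517]
side 0.11 77 [ 0.6261 -0.2613  0.115 ] [ 0.6202 -0.2647] [ 0.6374 -0.2544]
side 0.12 77 [ 0.6264 -0.2611  0.1248] [ 0.6199 -0.2645] [ 0.6376 -0.2539]
side 0.13 79 [ 0.6257 -0.2611  0.1347] [ 0.6193 -0.2645] [ 0.6369 -0.2516]
side 0.14 64 [ 0.6281 -0.2582  0.1434] [ 0.6191 -0.2662] [ 0.6369 -0.247 ]
```

```bash
cat >> h.py <<'E'
def to(target,yaw=None):
    "shift in tool axes (mm) and turn about tool z (rad) from measured pose to target xyz / yaw of tool y"
    s=r.read_state(); Rt=R.from_quat(s["eef_rot"]); 
    d=Rt.inv().apply(np.array(target)-s["ee_pos"])*1000
    y=Rt.as_matrix()[:,1]; cur=np.arctan2(y[1],y[0])
    tz=0 if yaw is None else -((yaw-cur+np.pi/2)%np.pi-np.pi/2)
    return np.round(d,1),np.round(tz,3),np.degrees(cur).round(2)
def st():
    s=r.read_state(); print("t",round(s["time"],2),"pos",np.round(s["ee_pos"],4),"f",np.round(s["ft_force"],2),"w",round(s["width"],4),"g",round(s["grip_force"],1),"rv",R.from_quat(s["eef_rot"]).as_matrix()[:,2].round(3)); return s
E
python3 - <<'E'
from h import *
P=np.vstack([np.load("top0.npy").reshape(-1,3),np.load("side0.npy").reshape(-1,3)])
X=np.arange(.1,.96,.05);Y=np.arange(.6,-.61,-.05)
print("y\\x  "+" ".join(f"{x:4.2f}" for x in X))
for y in Y:
    row=[]
    for x in X:
        k=P[(abs(P[:,0]-x)<.025)&(abs(P[:,1]-y)<.025)]
        row.append(f"{int(k[:,2].max()*1000):4d}" if len(k) else "   .")
    print(f"{y:5.2f}"," ".join(row))
print(to([.53,-.28,.35]))
E
```

```text
y\x  0.10 0.15 0.20 0.25 0.30 0.35 0.40 0.45 0.50 0.55 0.60 0.65 0.70 0.75 0.80 0.85 0.90 0.95
 0.60 -736 -739 -737 -738 -737 -737    .    .    .    .    .    .    .    .    .    .    .    .
 0.55 -738 -734  231  231 -739 -736    .    .    .    .    .    .    .    .    .    .    .    .
 0.50 -740 -739  225  232 -737 -743    .    .    .    .    .    .    .    .    .    .    .    .
 0.45 -736 -736 -738 -737 -737    .    .    .    .    .    .    .    .    .    .    .    .    .
 0.40 -738 -740 -738 -738 -741    .    .    .    .    .    .    .    .    .    .    .    .    .
 0.35 -740 -739 -737 -738 -742    .    .    .    .    .    .    .    .    .    .    .    .    .
 0.30 -739 -739 -734 -739    .    .    0    4    .    .    .    .    .    .    .    .    .    .
 0.25 -736 -740 -739 -736    .    .    4   69   69   70   69   67    1    .    .    .    .    .
 0.20 -645 -646 -737 -737    .    .    3   70   21   21  197  233    4  235  247  246    .    .
 0.15    5    5 -738 -745    .    .    4   69   21   20  235  235  236  237  248  249  247  247
 0.10   17    5 -738    .    .    2   70   69
[... 760 characters left out ...]
 23  914   60   58   44   44   71   72   71   71   58   61
-0.35 -740    .    .    5   20   22   22   57   59   26    5   55   72   71   71   70   60   61
-0.40 -741    .    .    3   21   22   22   59   59   21    3    3   72   71   71   70   61   60
-0.45    .    .    0    4   14   17   21   59   58   15    3  135  136  136  135   14   58   59
-0.50    .    .    4   14   15   13   12    3   16   11  136  136  137  136  137  136   19   16
-0.55    .    .    3    4   11   13   12    4    4   11  136  137  137  136  136  135   18    1
-0.60    .    .    4    4    4    4   51   55   53   53  136  136  136  136  136  137   15    .
(array([-597.6, -671.7, -127.3]), np.int64(0), np.float64(66.63))
```

Request:
apply_moves(steps=[[0, 0, 0.1, -30, -30, -40, 1], [0, 0, 0.2, -60, -60, -70, 1], [0, 0, 1.433, -590, -670, -120, 1], [0, 0, 1.433, -590, -670, -120, 1], [0, 0, 1.433, -590, -670, -120, 1], [0, 0, 1.433, -590, -670, -120, 1], [0, 0, 1.433, -590, -670, -120, 1], [0, 0, 1.433, -590, -670, -120, 1], [0, 0, 1.433, -590, -670, -120, 1], [0, 0, 1.433, -590, -670, -120, 1], [0, 0, 1.433, -590, -670, -120, 1], [0, 0, 1.433, -590, -670, -120, 1], [0, 0, 1.433, -590, -670, -120, 1], [0, 0, 1.433, -590, -670, -120, 1], [0, 0, 1.433, -590, -670, -120, 1], [0, 0, 1.433, -590, -670, -120, 1], [0, 0, 1.433, -590, -670, -120, 1], [0, 0, 1.433, -590, -670, -120, 1], [0, 0, 1.433, -590, -670, -120, 1], [0, 0, 1.433, -590, -670, -120, 1]], force=20)

```text
time: 1.77
ee_pos: [0.4989, -0.1993, 0.3365]
eef_rot: [0.796, 0.606, 0.0, 0.0]
ft_force: [1.0, -0.5, -0.8]
width: 0.0869
grip_force: 0.0
```

Request:
apply_moves(steps=[[0, 0, 0, 0, 0, 0, 1], [0, 0, 0, 0, 0, 0, 1]])

```text
time: 1.93
ee_pos: [0.4985, -0.1996, 0.3353]
eef_rot: [0.797, 0.604, -0.001, 0.0]
ft_force: [0.3, 0.1, -0.1]
width: 0.0869
grip_force: 0.0
```

```bash
python3 - <<'E'
from h import *
st(); c,P=shot("wrist","w1.png"); np.save("w1.npy",P); print(c["position"],R.from_quat(c["orientation"]).as_matrix()[:,2].round(3),c["fovy"])
E
```

```text
t 1.93 pos [ 0.4985 -0.1996  0.3353] f [ 0.35  0.08 -0.1 ] w 0.0869 g 0.0 rv [-0.002 -0.002 -1.   ]
[ 0.51666396 -0.13592881  0.49683776] [-0.069 -0.239 -0.969] 60.06979286919937
```

View pics/w1.png

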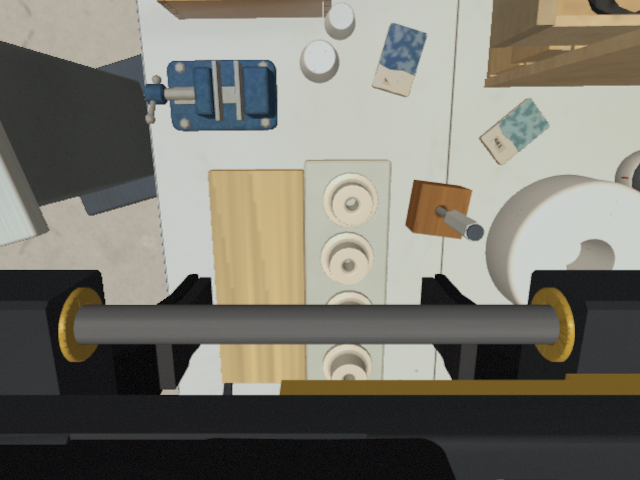

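```bash
cat >> h.py <<'E'
def bores(P,seeds):
    "centre of bush top: circle fit to outer rim of the top-face points"
    from scipy.optimize import least_squares
    out=[]
    for s in seeds:
        q=P[(abs(P[...,2]-.056)<.003)&(np.hypot(P[...,0]-s[0],P[...,1]-s[1])<.03)][:,:2]
        if len(q)<50: out.append(None); continue
        h=cv2.convexHull((q*1e3).astype(np.float32))[:,0]
        f=least_squares(lambda p:np.hypot(*(h-p).T)-21.7,h.mean(0),loss="soft_l1")
        out.append((np.round(f.x,1),round(np.abs(f.fun).max(),1),len(q)))
    return out
B=np.array([[.5307,-.2159],[.5093,-.2818],[.4931,-.3539],[.4732,-.4207]])
E
python3 - <<'E'
from h import *
P=np.load("w1.npy")
for b in bores(P,B): print(b)
q=P[(abs(P[...,0]-.626)<.03)&(abs(P[...,1]+.253)<.03)]
t=q[q[:,2]>.138]; print(len(t),t.mean(0).round(4),t[:,2].max().round(4),t.min(0).round(4),t.max(0).round(4))
h=cv2.convexHull((t[:,:2]*1e3).astype(np.float32)); print(cv2.minEnclosingCircle(h))
for a in range(0,60,5):
    n=np.array([np.cos(np.radians(a)),np.sin(np.radians(a))]);w=[]
    for k in range(3):
        n=np.array([np.cos(np.radians(a+60*k)),np.sin(np.radians(a+60*k))]); pr=t[:,:2]@n*1e3; w.append(pr.max()-pr.min())
    print(a,np.round(w,1))
b=q[abs(q[:,2]-.042)<.003]; print("block",cv2.minAreaRect((b[:,:2]*1e3).astype(np.float32)))
im=cv2.imread("pics/w1.png")[190:265,420:500]; cv2.imwrite("pics/w1c.png",cv2.resize(im,None,fx=7,fy=7,interpolation=cv2.INTER_CUBIC))
E
```

```text
(array([ 533. , -218.7]), np.float64(0.7), 1140)
(array([ 512. , -284.5]), np.float64(0.4), 1036)
None
(array([ 476.2, -423.3]), np.float64(14.5), 414)
289 [ 0.6266 -0.2542  0.1425] 0.1456 [ 0.6186 -0.2636  0.1382] [ 0.6366 -0.247   0.1456]
((627.5387573242188, -254.97239685058594), 9.043834686279297)
0 [18.  17.4 16.6]
5 [18.  17.5 16.6]
10 [17.9 17.4 16.6]
15 [17.6 17.3 16.4]
20 [17.1 17.2 16.1]
25 [16.6 17.  16.1]
30 [15.9 16.6 16.2]
35 [15.8 16.6 16.7]
40 [16.3 16.7 17. ]
45 [16.8 16.6 17.3]
50 [17.1 16.4 17.6]
55 [17.3 16.4 17.9]
block ((627.4511108398438, -255.34451293945312), (56.014564514160156, 56.14970397949219), 66.91790008544922)
```

View pics/w1c.png

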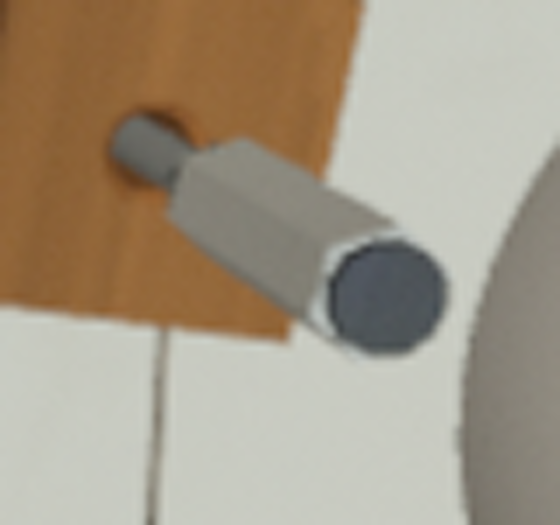

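```bash
python3 - <<'E'
from h import *
print(to([.6265,-.2545,.20],np.radians(-28)), np.round(r.read_state()["joint_positions"],2))
E
```

```text
(array([-20.3, 138.6, 135.1]), np.float64(0.217), np.float64(-15.56)) [-0.47  0.1   0.84  1.54 -0.08  1.53  0.1 ]
```

Request:
apply_moves(steps=[[0, 0, 0.1, -10, 35, 20, 1], [0, 0, 0.217, -20, 75, 50, 1], [0, 0, 0.217, -20, 110, 80, 1], [0, 0, 0.217, -20, 138.5, 110, 1], [0, 0, 0.217, -20, 138.5, 135, 1], [0, 0, 0.217, -20, 138.5, 135, 1], [0, 0, 0.217, -20, 138.5, 135, 1]])

```text
time: 2.57
ee_pos: [0.6264, -0.2516, 0.1996]
eef_rot: [0.856, 0.516, -0.001, -0.002]
ft_force: [0.8, -0.7, 0.8]
width: 0.0872
grip_force: 0.0
```

```bash
python3 - <<'E'
from h import *
st(); print(to([.6265,-.2545,.094],np.radians(-28)))
c,P=shot("wrist","w2.png")
q=P[(abs(P[...,0]-.626)<.02)&(abs(P[...,1]+.253)<.02)]
t=q[q[:,2]>.138]; print(len(t),t.mean(0).round(4), cv2.minEnclosingCircle((t[t[:,2]>.140][:,:2]*1e3).astype(np.float32)))
for a in range(0,60,4):
    print(a,[round(float(np.ptp(t[:,:2]@[np.cos(np.radians(a+60*k)),np.sin(np.radians(a+60*k))]))*1e3,1) for k in range(3)],end=" ")
print()
for b in bores(P,B): print(b)
E
```

```text
t 2.57 pos [ 0.6264 -0.2516  0.1996] f [ 0.83 -0.68  0.8 ] w 0.0872 g 0.0 rv [-0.004  0.002 -1.   ]
(array([ -2.6,   1.9, 105.6]), np.float64(0.003), np.float64(-27.82))
2635 [ 0.6399 -0.2393  0.2627] ((633.499755859375, -246.04656982421875), 18.03006362915039)
0 [27.1, 37.2, 22.7] 4 [28.6, 36.9, 21.2] 8 [30.0, 36.4, 19.6] 12 [31.2, 35.7, 17.9] 16 [32.3, 34.8, 17.7] 20 [33.3, 33.8, 17.3] 24 [34.0, 32.6, 16.9] 28 [34.7, 31.3, 16.3] 32 [35.3, 30.1, 15.8] 36 [36.1, 29.2, 17.3] 40 [36.8, 28.4, 19.0] 44 [37.2, 27.5, 20.9] 48 [37.5, 26.5, 22.6] 52 [37.6, 25.3, 24.2] 56 [37.5, 24.1, 25.7] 
(array([ 533.3, -218.7]), np.float64(0.4), 2247)
(array([ 512.3, -284.6]), np.float64(0.7), 168)
(array([ 496.3, -356.4]), np.float64(15.0), 624)
None
```

View pics/w2.png

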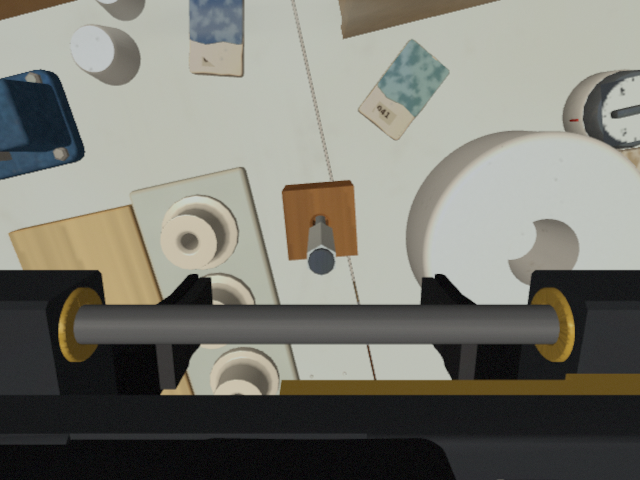

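The pin handle's top, at (320,262), is centred between the fingers and lined up for the grasp, so I'll descend and grip.

Request:
apply_moves(steps=[[0, 0, 0, -2.5, 2, 30, 1], [0, 0, 0, -2.5, 2, 60, 1], [0, 0, 0, -2.5, 2, 90, 1], [0, 0, 0, -2.5, 2, 106, 1], [0, 0, 0, -2.5, 2, 106, 1], [0, 0, 0, -2.5, 2, 106, 0.3], [0, 0, 0, -2.5, 2, 106, -0.2], [0, 0, 0, -2.5, 2, 106, -0.6], [0, 0, 0, -2.5, 2, 106, -1], [0, 0, 0, -2.5, 2, 106, -1], [0, 0, 0, -2.5, 2, 106, -1], [0, 0, 0, -2.5, 2, 106, -1], [0, 0, 0, -2.5, 2, 106, -1]], force=25)

```text
time: 3.7
ee_pos: [0.6276, -0.2568, 0.095]
eef_rot: [0.857, 0.516, 0.0, -0.0]
ft_force: [-0.3, 0.2, 0.1]
width: 0.0415
grip_force: 0.0
```

```bash
python3 - <<'E'
from h import *
st(); print(np.round(r.read_state()["torque"],2),np.round(r.read_state()["joint_positions"],2))
E
```

```text
t 3.7 pos [ 0.6276 -0.2568  0.095 ] f [-0.32  0.22  0.1 ] w 0.0415 g 0.0 rv [ 0.  0. -1.]
[-0.11  0.1   0.02] [-0.21  0.65  0.77  1.49 -0.47  1.2   0.15]
```

Request:
apply_moves(steps=[[0, 0, 0, 0, 0, 0, -1], [0, 0, 0, 0, 0, 0, -1], [0, 0, 0, 0, 0, 0, -1], [0, 0, 0, 0, 0, 0, -1], [0, 0, 0, 0, 0, 0, -1], [0, 0, 0, 0, 0, 0, -1], [0, 0, 0, 0, 0, 0, -1], [0, 0, 0, 0, 0, 0, -1]], force=25)

```text
time: 4.37
ee_pos: [0.6276, -0.2567, 0.0949]
eef_rot: [0.857, 0.516, -0.0, -0.0]
ft_force: [0.3, -0.2, 0.3]
width: 0.0159
grip_force: 25.0
```

```bash
python3 - <<'E'
from h import *
print(to([.5335,-.219,.18],np.radians(-28)))
E
```

```text
(array([ -10.7, -100.8,  -85.1]), np.float64(0.002), np.float64(-27.9))
```

Request:
apply_moves(steps=[[0, 0, 0, 0, 0, -15, -1], [0, 0, 0, 0, 0, -35, -1], [0, 0, 0, 0, 0, -60, -1], [0, 0, 0, 0, 0, -85, -1], [0, 0, 0, 0, 0, -85, -1]])

```text
time: 4.78
ee_pos: [0.6294, -0.2582, 0.1866]
eef_rot: [0.857, 0.516, 0.002, 0.003]
ft_force: [0.2, -0.4, -0.8]
width: 0.0156
grip_force: 25.0
```

Request:
apply_moves(steps=[[0, 0, 0, -3, -25, 0, -1], [0, 0, 0, -6, -55, 0, -1], [0, 0, 0, -9, -85, 0, -1], [0, 0, 0, -10.5, -101, 0, -1], [0, 0, 0, -10.5, -101, 0, -1], [0, 0, 0, -10.5, -101, 0, -1], [0, 0, 0, -10.5, -101, 0, -1]])

```text
time: 5.37
ee_pos: [0.5342, -0.2187, 0.1807]
eef_rot: [0.857, 0.516, 0.001, 0.0]
ft_force: [0.1, 1.0, 0.1]
width: 0.0158
grip_force: 25.0
```

```bash
cat >> h.py <<'E'
def pin(P,ee):
    "pin points below the collar, horizontally near TCP"
    m=(np.hypot(P[...,0]-ee[0],P[...,1]-ee[1])<.012)&(P[...,2]>.066)&(P[...,2]<ee[2]+.01)&(P[...,2]>ee[2]-.095)
    m[300:]=False
    return P[m],np.argwhere(m)
E
python3 - <<'E'
from h import *
s=st(); c,P=shot("wrist","w3.png"); np.save("w3.npy",P)
for b in bores(P,B): print(b)
q,i=pin(P,s["ee_pos"]); print(len(q),i.min(0),i.max(0))
for z in np.arange(s["ee_pos"][2]-.095,s["ee_pos"][2],.01):
    k=q[(q[:,2]>z)&(q[:,2]<z+.01)]
    if len(k): print(round(z,3),len(k),np.median(k,0).round(4))
E
```

```text
t 5.37 pos [ 0.5342 -0.2187  0.1807] f [0.12 0.95 0.14] w 0.0158 g 25.0 rv [ 0.001  0.    -1.   ]
(array([ 533.1, -218.5]), np.float64(0.5), 2299)
None
None
None
1180 [236 294] [292 338]
0.086 1 [ 0.5373 -0.2146  0.0954]
0.096 52 [ 0.5367 -0.2145  0.1008]
0.106 57 [ 0.5373 -0.2148  0.1109]
0.116 63 [ 0.5367 -0.2145  0.1205]
0.126 81 [ 0.5368 -0.2145  0.1307]
0.136 78 [ 0.5368 -0.2146  0.141 ]
0.146 15 [ 0.5369 -0.2141  0.1468]
0.156 65 [ 0.5392 -0.2104  0.1646]
0.166 257 [ 0.5392 -0.2101  0.1711]
0.176 327 [ 0.5394 -0.2102  0.1814]
```

View pics/w3.png

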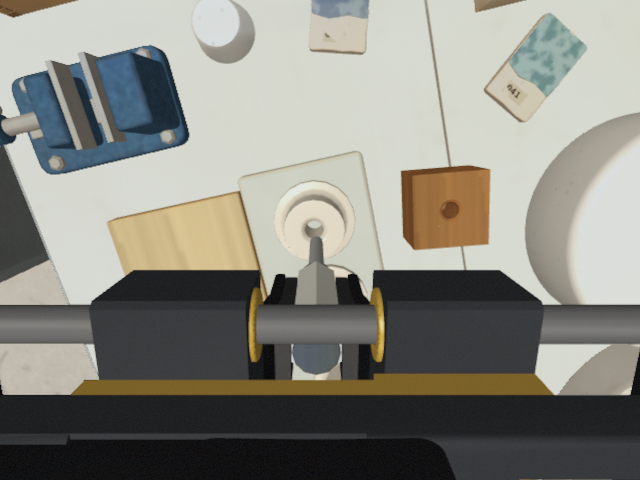

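Request:
apply_moves(steps=[[0, 0, 0, -1.5, -1.3, 10, -1], [0, 0, 0, -1.5, -1.3, 25, -1], [0, 0, 0, -1.5, -1.3, 30, -1], [0, 0, 0, -1.5, -1.3, 30, -1], [0, 0, 0, -1.5, -1.3, 30, -1]])

```text
time: 5.83
ee_pos: [0.5315, -0.2198, 0.1497]
eef_rot: [0.857, 0.516, -0.001, -0.0]
ft_force: [-0.1, 0.3, 0.4]
width: 0.0154
grip_force: 25.0
```

```bash
python3 - <<'E'
from h import *
st(); print(to([.5323,-.2194,.118]))
E
```

```text
t 5.83 pos [ 0.5315 -0.2198  0.1497] f [-0.06  0.3   0.4 ] w 0.0154 g 25.0 rv [-0.001 -0.    -1.   ]
(array([ 0.8,  0.6, 31.7]), np.int64(0), np.float64(-27.92))
```

Request:
apply_moves(steps=[[0, 0, 0, 0.5, 0.5, 5, -1], [0, 0, 0, 0.5, 0.5, 10, -1], [0, 0, 0, 0.5, 0.5, 16, -1], [0, 0, 0, 0.5, 0.5, 22, -1], [0, 0, 0, 0.5, 0.5, 28, -1], [0, 0, 0, 0.5, 0.5, 32, -1], [0, 0, 0, 0.5, 0.5, 32, -1], [0, 0, 0, 0.5, 0.5, 32, -1]])

```text
time: 6.5
ee_pos: [0.5322, -0.2193, 0.1178]
eef_rot: [0.857, 0.516, -0.0, -0.0]
ft_force: [-0.7, -0.6, -1.4]
width: 0.016
grip_force: 25.0
```

Request:
apply_moves(steps=[[0, 0, 0, 0, 0, 1, -1], [0, 0, 0, 0, 0, 2, -1], [0, 0, 0, 0, 0, 3, -1], [0, 0, 0, 0, 0, 4, -1], [0, 0, 0, 0, 0, 5, -1], [0, 0, 0, 0, 0, 5, -1]])

```text
time: 7.0
ee_pos: [0.5322, -0.2192, 0.1128]
eef_rot: [0.857, 0.516, -0.0, -0.0]
ft_force: [0.5, 0.8, -0.8]
width: 0.0156
grip_force: 25.0
```

Request:
apply_moves(steps=[[0, 0, 0, 0, 0, 1, -1], [0, 0, 0, 0, 0, 2, -1], [0, 0, 0, 0, 0, 3, -1], [0, 0, 0, 0, 0, 4, -1], [0, 0, 0, 0, 0, 4, -1]])

```text
time: 7.42
ee_pos: [0.5322, -0.2192, 0.1087]
eef_rot: [0.857, 0.516, -0.0, -0.0]
ft_force: [-0.7, 0.0, -1.7]
width: 0.016
grip_force: 25.0
```

```bash
python3 - <<'E'
from h import *
st(); print(to([.5113,-.2854,.16]))
E
```

```text
t 7.42 pos [ 0.5322 -0.2192  0.1087] f [-0.74  0.04 -1.69] w 0.016 g 25.0 rv [-0.  0. -1.]
(array([-68.3,  12.5, -51.3]), np.int64(0), np.float64(-27.9))
```

Request:
apply_moves(steps=[[0, 0, 0, 0, 0, -15, -1], [0, 0, 0, 0, 0, -35, -1], [0, 0, 0, 0, 0, -51, -1], [0, 0, 0, 0, 0, -51, -1], [0, 0, 0, -20, 4, -51, -1], [0, 0, 0, -45, 8, -51, -1], [0, 0, 0, -68, 12.5, -51, -1], [0, 0, 0, -68, 12.5, -51, -1], [0, 0, 0, -68, 12.5, -51, -1], [0, 0, 0, -68, 12.5, -51, -1]])

```text
time: 8.25
ee_pos: [0.5116, -0.2845, 0.1594]
eef_rot: [0.857, 0.516, -0.0, -0.0]
ft_force: [-0.6, 0.4, -0.9]
width: 0.0156
grip_force: 25.0
```

```bash
cat >> h.py <<'E'
def align(f):
    s=st(); c,P=shot("wrist",f)
    for b in bores(P,B): print(b)
    q,i=pin(P,s["ee_pos"]); k=q[(q[:,2]<s["ee_pos"][2]-.035)]
    R0=R.from_quat(s["eef_rot"]).as_matrix(); ax=np.median(k,0)-.0036*R0[:,0]
    print("pin axis",(ax*1e3).round(1),len(k),"minus ee",((ax-s["ee_pos"])*1e3).round(1)[:2])
    return ax,R0
E
python3 - <<'E'
from h import *
align("w4.png")
E
```

```text
t 8.25 pos [ 0.5116 -0.2845  0.1594] f [-0.62  0.39 -0.86] w 0.0156 g 25.0 rv [-0.     0.001 -1.   ]
(array([ 533. , -218.7]), np.float64(0.3), 3579)
(array([ 512. , -284.5]), np.float64(0.6), 2650)
None
None
pin axis [ 512.4 -283.5  102.7] 337 minus ee [0.8 1. ]
```

Request:
apply_moves(steps=[[0, 0, 0, 0, 0, 5, -1], [0, 0, 0, 0, 0, 12, -1], [0, 0, 0, 0, 0, 19, -1], [0, 0, 0, 0, 0, 26, -1], [0, 0, 0, 0, 0, 33, -1], [0, 0, 0, 0, 0, 40, -1], [0, 0, 0, 0, 0, 42, -1], [0, 0, 0, 0, 0, 42, -1]])

```text
time: 8.97
ee_pos: [0.5111, -0.2851, 0.1172]
eef_rot: [0.857, 0.516, -0.0, -0.0]
ft_force: [0.0, 0.1, -0.7]
width: 0.0157
grip_force: 25.0
```

Request:
apply_moves(steps=[[0, 0, 0, 0, 0, 1, -1], [0, 0, 0, 0, 0, 2, -1], [0, 0, 0, 0, 0, 3, -1], [0, 0, 0, 0, 0, 4, -1], [0, 0, 0, 0, 0, 5, -1], [0, 0, 0, 0, 0, 5, -1]])

```text
time: 9.47
ee_pos: [0.5114, -0.2851, 0.1128]
eef_rot: [0.857, 0.516, -0.0, -0.0]
ft_force: [0.4, 0.2, -0.3]
width: 0.0159
grip_force: 25.0
```

Request:
apply_moves(steps=[[0, 0, 0, 0, 0, 1, -1], [0, 0, 0, 0, 0, 2, -1], [0, 0, 0, 0, 0, 3, -1], [0, 0, 0, 0, 0, 4, -1], [0, 0, 0, 0, 0, 4, -1]])

```text
time: 9.88
ee_pos: [0.5114, -0.2851, 0.1087]
eef_rot: [0.857, 0.516, -0.0, -0.0]
ft_force: [0.0, 0.4, -1.0]
width: 0.0159
grip_force: 25.0
```

```bash
python3 - <<'E'
from h import *
st(); print(to([.4950-.0001,-.3576,.16]))
E
```

```text
t 9.88 pos [ 0.5114 -0.2851  0.1087] f [ 0.    0.4  -0.95] w 0.0159 g 25.0 rv [-0.  0. -1.]
(array([-71.8,  19.3, -51.3]), np.int64(0), np.float64(-27.9))
```

Request:
apply_moves(steps=[[0, 0, 0, 0, 0, -15, -1], [0, 0, 0, 0, 0, -35, -1], [0, 0, 0, 0, 0, -51, -1], [0, 0, 0, 0, 0, -51, -1], [0, 0, 0, -24, 6, -51, -1], [0, 0, 0, -50, 13, -51, -1], [0, 0, 0, -71.8, 19.3, -51, -1], [0, 0, 0, -71.8, 19.3, -51, -1], [0, 0, 0, -71.8, 19.3, -51, -1], [0, 0, 0, -71.8, 19.3, -51, -1]])

```text
time: 10.72
ee_pos: [0.495, -0.357, 0.1593]
eef_rot: [0.857, 0.516, -0.0, -0.0]
ft_force: [-0.3, 0.7, -0.9]
width: 0.0158
grip_force: 25.0
```

```bash
python3 - <<'E'
from h import *
align("w5.png")
E
```

```text
t 10.72 pos [ 0.495  -0.357   0.1593] f [-0.27  0.72 -0.87] w 0.0158 g 25.0 rv [-0.001  0.001 -1.   ]
(array([ 533., -219.]), np.float64(14.2), 2265)
(array([ 511.9, -284.7]), np.float64(0.3), 3607)
(array([ 495.7, -356.6]), np.float64(0.3), 2644)
None
pin axis [ 495.8 -355.9  102.7] 336 minus ee [0.7 1.1]
```

Bush 3 measures exactly where predicted, and the pin is aligned with its bore.

Request:
apply_moves(steps=[[0, 0, 0, 0, 0, 5, -1], [0, 0, 0, 0, 0, 12, -1], [0, 0, 0, 0, 0, 19, -1], [0, 0, 0, 0, 0, 26, -1], [0, 0, 0, 0, 0, 33, -1], [0, 0, 0, 0, 0, 40, -1], [0, 0, 0, 0, 0, 42, -1], [0, 0, 0, 0, 0, 42, -1]])

```text
time: 11.43
ee_pos: [0.4946, -0.3575, 0.1171]
eef_rot: [0.857, 0.516, -0.0, -0.001]
ft_force: [-0.3, 0.3, -0.5]
width: 0.0159
grip_force: 25.0
```

Request:
apply_moves(steps=[[0, 0, 0, 0, 0, 1, -1], [0, 0, 0, 0, 0, 2, -1], [0, 0, 0, 0, 0, 3, -1], [0, 0, 0, 0, 0, 4, -1], [0, 0, 0, 0, 0, 5, -1], [0, 0, 0, 0, 0, 5, -1]])

```text
time: 11.93
ee_pos: [0.4952, -0.3579, 0.1137]
eef_rot: [0.857, 0.516, 0.0, 0.0]
ft_force: [-0.5, 0.9, 4.8]
width: 0.0156
grip_force: 25.0
```

Bush 3 stops the pin at a tip height of about 27 mm (4.8 N), so it is the blind one. I'll back off slightly and draw it sideways onto the board with the pin in its bore.

Request:
apply_moves(steps=[[0, 0, 0, 0, 0, -2, -1], [0, 0, 0, 0, 0, -4, -1], [0, 0, 0, 0, 0, -4, -1], [0, 0, 0, -0.2, -1, -4, -1], [0, 0, 0, -0.4, -2, -4, -1], [0, 0, 0, -0.7, -3, -4, -1], [0, 0, 0, -1.1, -5, -4, -1], [0, 0, 0, -1.8, -8, -4, -1], [0, 0, 0, -2.7, -12, -4, -1], [0, 0, 0, -3.5, -16, -4, -1], [0, 0, 0, -4.4, -20, -4, -1], [0, 0, 0, -4.4, -20, -4, -1]])

```text
time: 12.93
ee_pos: [0.4743, -0.3521, 0.117]
eef_rot: [0.857, 0.515, 0.0, -0.0]
ft_force: [-0.2, -1.1, -1.2]
width: 0.0158
grip_force: 25.0
```

```bash
python3 - <<'E'
from h import *
s=st(); print(r.read_state()["torque"])
c,P=shot("side","s1.png")
import cv2; im=cv2.imread("pics/s1.png")[140:360,170:460]; cv2.imwrite("pics/s1c.png",cv2.resize(im,None,fx=2.6,fy=2.6,interpolation=cv2.INTER_CUBIC))
E
```

```text
t 12.93 pos [ 0.4743 -0.3521  0.117 ] f [-0.25 -1.13 -1.19] w 0.0158 g 25.0 rv [-0.     0.001 -1.   ]
[-0.12081681  0.08703142 -0.02703784]
```

View pics/s1c.png

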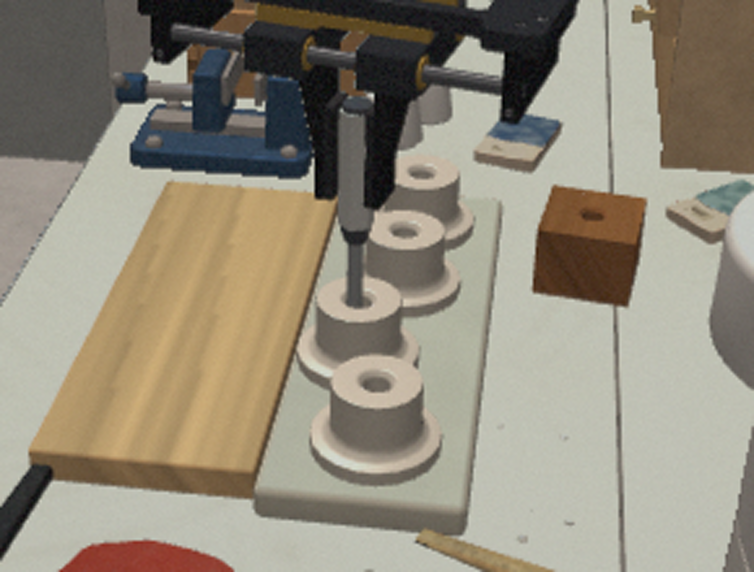

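The picture shows bush 3 upright and moving, with the pin in its bore at crop pixel (357,295). I'll carry on with the slide.

Request:
apply_moves(steps=[[0, 0, 0, -0.4, -2, 0, -1], [0, 0, 0, -1.1, -5, 0, -1], [0, 0, 0, -2.2, -10, 0, -1], [0, 0, 0, -3.3, -15, 0, -1], [0, 0, 0, -4.4, -20, 0, -1], [0, 0, 0, -5.5, -25, 0, -1], [0, 0, 0, -6.6, -30, 0, -1], [0, 0, 0, -7.7, -35, 0, -1], [0, 0, 0, -8.9, -40, 0, -1], [0, 0, 0, -10, -45, 0, -1], [0, 0, 0, -11, -50, 0, -1], [0, 0, 0, -12.2, -55, 0, -1], [0, 0, 0, -13.3, -60, 0, -1], [0, 0, 0, -14.4, -65, 0, -1], [0, 0, 0, -15.5, -70, 0, -1], [0, 0, 0, -16.6, -75, 0, -1], [0, 0, 0, -17.7, -80, 0, -1], [0, 0, 0, -18.6, -84, 0, -1], [0, 0, 0, -19.2, -87, 0, -1], [0, 0, 0, -19.6, -88.5, 0, -1]])

```text
time: 14.65
ee_pos: [0.3874, -0.328, 0.117]
eef_rot: [0.857, 0.516, 0.0, -0.0]
ft_force: [0.8, -0.3, -1.0]
width: 0.0155
grip_force: 25.0
```

Request:
apply_moves(steps=[[0, 0, 0, 0, 0, 0, -1], [0, 0, 0, 0.2, 1, 0, -1], [0, 0, 0, 0.5, 2.2, 0, -1], [0, 0, 0, 0.5, 2.2, 0, -1]])

```text
time: 14.98
ee_pos: [0.3902, -0.3287, 0.1169]
eef_rot: [0.857, 0.516, -0.0, -0.0]
ft_force: [-0.5, 0.0, -0.0]
width: 0.0159
grip_force: 25.0
```

```bash
cat > chk.py <<'E'
from h import *
import sys
s=st(); ax=np.array([s["ee_pos"][0],s["ee_pos"][1]])+[.0008,.0009]
c,P=shot("wrist",sys.argv[1]); np.save("chk.npy",P)
for b in bores(P,np.vstack([B,ax])): print(b)
q,i=pin(P,s["ee_pos"]); k=q[q[:,2]<s["ee_pos"][2]-.03]; print("pin",np.median(k,0)-.0036*R.from_quat(s["eef_rot"]).as_matrix()[:,0],len(k))
hsv=cv2.cvtColor(cv2.imread("pics/"+sys.argv[1]),cv2.COLOR_BGR2HSV)
m=(abs(P[...,2]-.018)<.004)&(hsv[...,1]>70)&(P[...,0]>.3)&(P[...,0]<.5)
m=cv2.morphologyEx(m.astype(np.uint8),cv2.MORPH_OPEN,np.ones((5,5)))>0
rot=np.array([[.9636,-.267],[.267,.9636]]); q=(P[m][:,:2]-ax)@rot.T*1e3
print("board edges rel. pin, bat axes:",q.min(0).round(1),q.max(0).round(1))
E
python3 chk.py w6.png
```

```text
t 14.98 pos [ 0.3902 -0.3287  0.1169] f [-0.54  0.04 -0.  ] w 0.0159 g 25.0 rv [-0. -0. -1.]
None
(array([ 511.7, -284.6]), np.float64(0.6), 5674)
None
(array([ 476.1, -423.7]), np.float64(0.6), 163)
(array([ 390.6, -327.7]), np.float64(3.1), 3194)
pin [ 0.39103711 -0.32757535  0.07487309] 137
board edges rel. pin, bat axes: [-56.  -97.4] [ 53.8 153.8]
```

The bush is centred on the board and the pin is centred in its bore. Now I'll lower the pin to the floor of the bore and release it.

Request:
apply_moves(steps=[[0, 0, 0, 0, 0, 1, -1], [0, 0, 0, 0, 0, 2, -1], [0, 0, 0, 0, 0, 3, -1], [0, 0, 0, 0, 0, 3, -1], [0, 0, 0, 0, 0, 3, -1], [0, 0, 0, 0, 0, 3, -0.5], [0, 0, 0, 0, 0, 3, -0.3], [0, 0, 0, 0, 0, 3, 0], [0, 0, 0, 0, 0, 3, 0.2], [0, 0, 0, 0, 0, 3, 0.5], [0, 0, 0, 0, 0, 3, 0.5], [0, 0, 0, 0, 0, 3, 0.5], [0, 0, 0, 0, 0, 3, 0.5], [0, 0, 0, 0, 0, 3, 0.5]])

```text
time: 16.2
ee_pos: [0.39, -0.3287, 0.114]
eef_rot: [0.857, 0.516, 0.0, -0.0]
ft_force: [-0.4, -1.2, -0.1]
width: 0.0627
grip_force: 0.0
```

Request:
apply_moves(steps=[[0, 0, 0, 0, 0, 0, 0.6], [0, 0, 0, 0, 0, 0, 0.6], [0, 0, 0, 0, 0, -10, 0.6], [0, 0, 0, 0, 0, -30, 0.6], [0, 0, 0, 0, 0, -60, 0.6], [0, 0, 0, 0, 0, -90, 0.6], [0, 0, 0, 0, 0, -120, 0.6], [0, 0, 0, 0, 0, -150, 0.6], [0, 0, 0, 0, 0, -150, 0.6], [0, 0, 0, 0, 0, -150, 0.6]])

```text
time: 17.03
ee_pos: [0.3906, -0.3293, 0.2657]
eef_rot: [0.857, 0.516, 0.001, 0.001]
ft_force: [0.6, -0.3, -0.8]
width: 0.0695
grip_force: 0.0
```

```bash
python3 - <<'E'
from h import *
st(); c,P=shot("side","s2.png")
q=P[(abs(P[...,0]-.39)<.04)&(abs(P[...,1]+.327)<.04)]
for z in np.arange(.06,.17,.02):
    k=q[(q[:,2]>z)&(q[:,2]<=z+.02)]
    if len(k): print(z.round(2),len(k),np.median(k,0).round(4))
c,P=shot("top","t2.png")
q=P[(abs(P[...,0]-.39)<.05)&(abs(P[...,1]+.327)<.05)]; print(q[:,2].max())
for b in bores(P,np.vstack([B,[.389,-.3255]])): print(b)
E
```

```text
t 17.03 pos [ 0.3906 -0.3293  0.2657] f [ 0.62 -0.27 -0.77] w 0.0695 g 0.0 rv [ 0.003 -0.001 -1.   ]
0.06 84 [ 0.3942 -0.3272  0.07  ]
0.08 111 [ 0.3954 -0.3275  0.0933]
0.1 198 [ 0.3966 -0.328   0.1095]
0.12 207 [ 0.398  -0.3266  0.1297]
0.14 230 [ 0.3992 -0.325   0.1503]
0.16 56 [ 0.4001 -0.321   0.1623]
0.6733903658664309
(array([ 530.5, -215.9]), np.float64(0.8), 395)
(array([ 509.4, -281.8]), np.float64(1.1), 395)
None
(array([ 472.6, -420.2]), np.float64(7.9), 202)
None
```

View pics/s2.png

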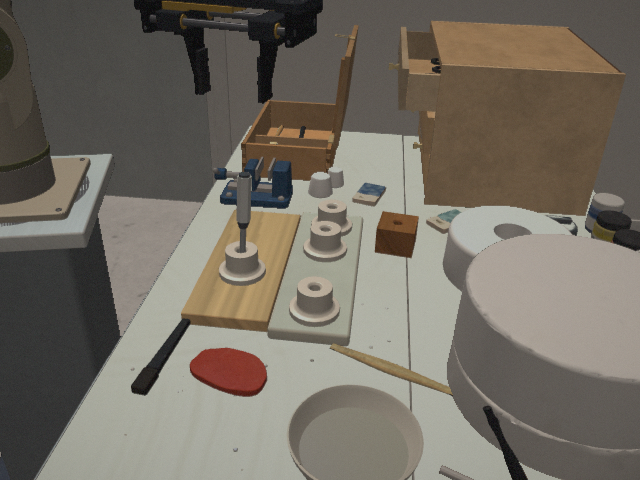

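The pin stands in the bore of the bush at (242,262) on the board, leaning slightly within the bore clearance. The other three bushes have not moved. I'll let it settle, then hand in.

Request:
apply_moves(steps=[[0, 0, 0, 0, 0, 0, 0.6], [0, 0, 0, 0, 0, 0, 0.6], [0, 0, 0, 0, 0, 0, 0.6], [0, 0, 0, 0, 0, 0, 0.6], [0, 0, 0, 0, 0, 0, 0.6], [0, 0, 0, 0, 0, 0, 0.6], [0, 0, 0, 0, 0, 0, 0.6], [0, 0, 0, 0, 0, 0, 0.6]])

```text
time: 17.8
ee_pos: [0.39, -0.3287, 0.2639]
eef_rot: [0.857, 0.516, 0.0, -0.0]
ft_force: [-0.6, -0.8, 0.5]
width: 0.0697
grip_force: 0.0
```

```bash
python3 - <<'E'
from h import *
c,P=shot("side","s3.png")
q=P[(abs(P[...,0]-.39)<.04)&(abs(P[...,1]+.327)<.04)]
for z in np.arange(.06,.17,.04):
    k=q[(q[:,2]>z)&(q[:,2]<=z+.02)]
    if len(k): print(z.round(2),len(k),np.median(k,0).round(4))
print(r.close_job())
E
```

```text
0.06 82 [ 0.3942 -0.3273  0.0706]
0.1 203 [ 0.3966 -0.3278  0.1101]
0.14 224 [ 0.3992 -0.3249  0.1505]
the job is handed in; nothing more can be done
None
```

The job is handed in at about 18 s: the blind bush, third from the left, was slid upright onto the middle of the scrap board with the pin standing in its bore (leaning slightly within the clearance), and the three sound ones were left in place; the fourth was not probed, since only one is blind.

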